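# Swing a marking unit's grip in and lock the carrier gate

### The job

Get the white stock carrier ready to go on the rack. The marking unit at its open front is half out, with its grip sticking out past the edge: keeping it flat on the cardboard, swing the grip in and slide the unit back until all of it is inside and the grip lies along the front, clear of the things beside it. Then shut the gate and turn the red cam lever its full quarter turn so the gate is drawn tight, leaving everything else where it is.

Things in the scene. Friction and masses are not known exactly. Their poses are not given: they have to be found in the camera images.
- carrier: White steel tray fixed to the bench; place and yaw vary. Origin: underside, midway between the end walls. x along its length, y out of the open front, z up. Insides: end walls at x -140 and +140 mm, back wall y -106 mm, 60 mm high. Front corner posts 26 mm square, 68 mm high, centred at (-157, 100) and (157, 100) mm
- carrier_floor (a point): Point on the carrier's flat cardboard floor, 14 mm above its origin, same axes. The floor runs to y = 138 mm without a sill. The shut gate's inner face is at y = 121 mm; all of the unit must lie behind that, with its head's centre at about y = 55 mm (80 at most) and its grip along +x
- unit_head (a point): Black marking unit with a red button, loose, 0.5 to 0.95 kg, lying on its side. Point: centre of its eight-sided head, 80 mm across flats, 60 tall, half-way up. x axis along its grip, z up. It rests on the head alone and balances about 15 mm from here towards the grip. At first the head is past the gate line and the grip points out of the front, 35 to 75 degrees from the carrier's x
- unit_grip_end (a point): Centre of the end face of that unit's grip: 145 mm from the head's centre along its x, 32 mm above the floor. The grip is round and clear of the floor, 28 to 33 mm thick from 58 to 128 mm out, flared to 38 mm at the end
- unit_b_head (a point): Neighbour, to be left alone: a like unit (green button) lying along the back wall with its grip towards the carrier's +x, loose. Point: its head's centre, axes as for the other unit
- charger_mid (a point): Neighbour, to be left alone: grey two-bay battery charger, 58 x 120 x 56 mm, with two black packs, loose at the carrier's +x end. Point: its centre, 28 mm above the floor; y along its long side
- gate (a joint): Angle of the white slotted gate, rad: 0 shut, growing as it swings out; starts 0.95 to 1.2, stays where left. Panel 8 mm thick (12 at its top edge), 20 to 66 mm above the bench. A springy rubber buffer on the far-from-hinge post stops it near 0.014 (4 mm ajar); the cam then draws it in. Pressing it fully onto the buffer takes about 8 N at its free end; swinging it takes about 1 N
- gate_hinge (a point): The gate's upright hinge axis, 43 mm above the bench, at carrier (157, 125) mm; axes as the carrier's. At angle a the gate's mid-plane runs from here along the carrier's direction (-cos a, sin a)
- gate_end (a point): Middle of the gate's free end, 326 mm from the hinge axis, 43 mm above the bench; its x points from here to the hinge. The steel stud that the cam catches stands on the top edge 12 mm before this end, to 79 mm above the bench
- cam (a joint): Angle of the red cam lever, rad, clockwise seen from above: 0 open, pointing along the carrier's +y; 1.58 locked (its stop), along +x above the gate. Starts 0.05 to 0.2, stays where left. Between 0.6 and 1.1 its steel hook catches the gate's stud and draws the gate in, if that was shut to 0.02 or less; turned too early it bars the gate. Takes 1 to 4 N at the lever's end
- cam_pivot (a point): The cam's upright axis on the front post at the carrier's -x end, carrier (-157, 100) mm, 85 mm above the bench; axes as the carrier's. The steel hook turns around it within 47 mm, 69 to 78 mm above the bench
- lever_end (a point): Centre of the round knob (20 mm wide, top 93 mm above the bench) at the red lever's end, 82 mm from the cam's axis, 85 mm above the bench. The lever is 14 mm wide, from 81 to 90 mm above the bench
- battery_mid (a point): Bystander: black battery pack 90 x 50 x 40 mm, loose on the bench; its centre
- tape_mid (a point): Bystander: brown tape roll 100 mm across, 48 mm high, loose on the bench; its centre
- carton_mid (a point): Bystander: small closed carton 120 x 85 x 60 mm, loose on the bench; its centre

How it is judged:
By the outcome, as a careful person would: the job done as asked, in the order asked, and still so for the second after the job is handed in, with the robot touching nothing.
It also fails if it takes over 72 s, if anything falls off the work surface, if the arm or the gripper's body presses on something with over 40 N, if the wrist force passes 120 N, or if a joint passes its speed limit or range.

### The arm

A 6-joint arm with a two-finger parallel gripper is mounted at the origin on the work surface. World frame = base frame: x ahead of the robot, y to its left, z up, the work surface at z = 0. Lengths are in m, angles in degrees, forces in N, time in s.
With the tool pointing down it reaches from about 0.4 to 0.825 m from the base axis. Payload 7 kg.
Tool frame: the origin (TCP) lies on the centre line of the jaws, within the pads' length; the fingertips stand 11 mm ahead of it and the grasp point (between the pads) lies 8 mm behind it; z points along the fingers, y is the line along which they close (so a half turn about z gives the same grasp; the last joint's range is limited). The gripper opens to 88 mm and grips with 3 to 60 N. Pads are 19 mm wide; open, the fingers measure 130 mm over their backs; the gripper's body (78 mm by 193 mm) begins 47 mm behind the grasp point.
Start: joints at [92.768, 20.546, 0.682, 0, -70.136, -16.507], TCP at [0.16, 0.656, 0.238] pointing down, gripper open.
Joint ranges: [-176.03, 176.03], [-82.01, 121.73], [-58.28, 71.71], [-173.87, 95.51], [-174.79, -0.11], [-173.66, 173.66]. Speed limits (degrees/s): [136.94, 136.94, 172.46, 180, 180, 180].

### API

Orientations are given as [roll, pitch, yaw] about the fixed x, y, z axes, in that order (R = Rz(yaw) Ry(pitch) Rx(roll)).
In Python, from plant import r, capture, camera_model, job gives the robot as it stands.
- The arm moves only by the tool drive_tool, never from a script. Its argument "increments" is a list that holds one entry, the list of rows, each a list of 5 numbers: the gripper's target within -1 to 1 (fully open at 1, half-way at 0, shut at -1), then the shift along the tool's x, y, z scaled (see below), then the turn about the tool's z scaled (see below). In form: [[[gripper, tx, ty, tz, roll], ...]]. A call has 1 to 5 rows; each row is the pose to reach, as a shift and turn from the pose commanded when the call began, along the tool's axes at that moment, turning the shorter way round; what a row does not reach only later rows make up. The controller multiplies each number of a shift by 120 mm and each number of a turn by 360 degrees. A row lasts 1/8 s, in which the tool goes at most 62.5 mm and 10.7 degrees, less where a joint would pass 70% of its speed; a pose out of reach is approached as far as the arm can. A call with a number of a shift or a turn outside -1 to 1 is refused whole. A call with a gripper value outside its range is refused whole. The fingers move at their own pace and stop on an object; "squeeze" is the grip in N (left out, the last holds). Time passes only in rows, so rows that repeat a pose let the fingers close. It gives the time, the measured TCP pose, the force, the opening and the grip force at its end, in the units of the state.
- r.get_state(): the state, without advancing time (a new reading comes with each control period).
- capture(name): name is "scene" or "top" or "wrist"; returns the picture (480x640x3 uint8, red, green, blue); there is no depth.
- camera_model(name): a dict with "camera_matrix" (3x3 intrinsics, pixels), "rvec" (rotation vector, rad) and "tvec" (3), from world to camera coordinates, as OpenCV has them. Camera axes: x right, y down, z forward; pixel columns grow to the right and rows downward; lengths in m; the calibration is good to about 2 mm. A picture is of the moment at which its call begins: read the wrist's pose just before it. camera_model takes no time and is no camera call; for the wrist camera it gives the pose at the moment of the call.
- job.close_job(): hands the job in; it is judged then, once.
The state is a dict: "time_s": time; "joints": joint angles; "qd": joint speeds; "joint_torque": joint torques, N m; "tcp_pos": TCP position; "eef_rot": TCP orientation; "contact_force": force on the tool from outside, world axes, zero at the start; "moment": the same for the moment, N m; "gripper_width": finger opening in m; "gripper_force": force on a finger pad.
Only numpy, scipy, OpenCV 4.12 (cv2) and the standard library are available. Lean on these libraries where they do the work, as an engineer would, in place of code of your own. Each camera call takes 0.05 s, during which the arm holds its last target. There are 200 camera calls.

## Working session

There is one attempt and no reset: what is moved stays moved. The work goes in short steps, Python scripts to look and compute and a tool call to move; the robot and the scene stay as the last step left them, time stands still between calls to the robot, and variables do not carry over. Pictures are saved under pics/ and viewed, at most 10 in all, crops included, and the job is handed in when it is done.

Besides the shell and the picture viewer there is one more tool, called by a JSON object that holds its "method" and its "body", one argument or row to a line. drive_tool: Moves the arm, as the interface text tells. Its arguments: {"type":"object","properties":{"increments":{"type":"array"},"squeeze":{"type":"number"}},"required":["increments"]}

```bash
mkdir -p pics; ls
python3 - <<'E'
from plant import r,capture,camera_model
import cv2,numpy as np
for n in("scene","top"):
    im=capture(n); cv2.imwrite(f"pics/{n}0.png",im[:,:,::-1])
    m=camera_model(n); R=cv2.Rodrigues(np.array(m["rvec"],float))[0]
    print(n,np.round(m["camera_matrix"],1).tolist(),np.round(-R.T@np.array(m["tvec"]).ravel(),3),np.round(R,2).tolist())
s=r.get_state();print(s)
E
```

```text
pics
scene [[511.5, 0.0, 323.0], [0.0, 511.5, 241.7], [0.0, 0.0, 1.0]] [1.323 0.093 1.077] [[-0.13, 0.99, 0.0], [0.8, 0.11, -0.58], [-0.58, -0.07, -0.81]]
top [[581.0, 0.0, 323.9], [0.0, 581.0, 238.6], [0.0, 0.0, 1.0]] [ 0.42  -0.008  1.572] [[0.01, -1.0, -0.01], [-0.99, -0.01, -0.11], [0.11, 0.01, -0.99]]
{'time_s': 0.1, 'joints': array([ 9.27678750e+01,  2.05872732e+01,  6.40962773e-01, -1.80443677e-02,
       -7.01374974e+01, -1.65074387e+01]), 'qd': array([-0.0710805 , -0.15116917,  0.12127507, -0.03074368,  0.00980946,
       -0.08105735]), 'joint_torque': array([-1.45647824e-03, -5.84163558e+01,  2.93750256e+01,  7.01550275e+00,
        1.01607552e-02, -4.89055708e-05]), 'tcp_pos': array([0.16023503, 0.65527743, 0.2367308 ]), 'eef_rot': array([ 1.79914826e+02, -7.55059262e-03, -1.37457013e+01]), 'contact_force': array([-0.88670276,  0.55042064,  0.56996747]), 'moment': array([-0.04815869, -0.05473181, -0.01547133]), 'gripper_force': 0.0, 'gripper_width': 0.08763920786030234}
```

View pics/top0.png

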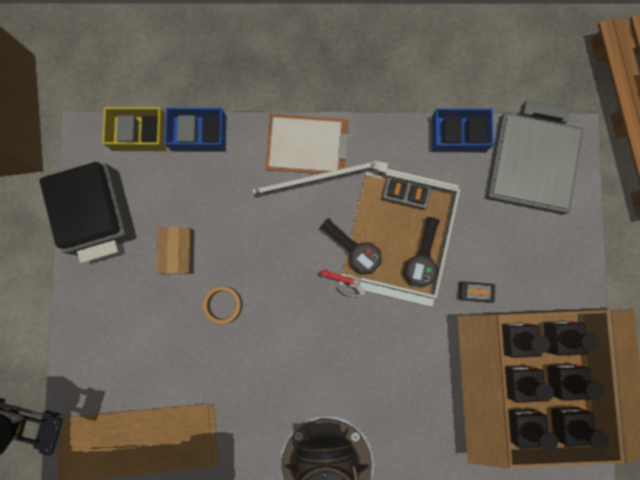

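View pics/scene0.png

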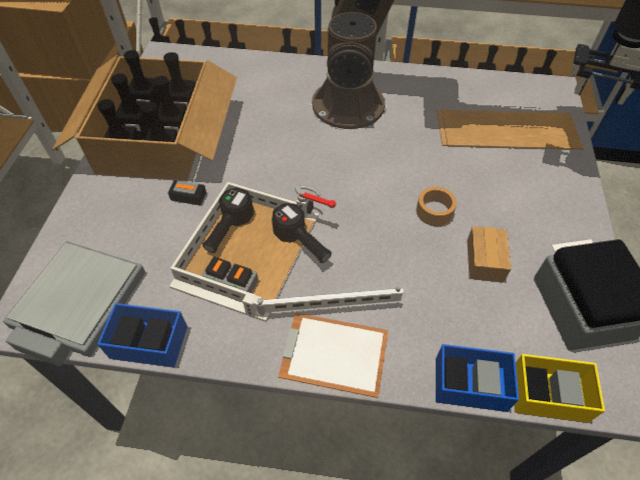

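The top view shows the carrier (about 400,235) with its front facing left (world +y). The unit's head is at about (365,258) with its grip end at (325,226). The gate runs from (380,167) to (255,191), and the red lever from (350,280) to (322,273). The scene view agrees. Next I'll enlarge both to get pixel positions.

Run:
```python
import cv2,numpy as np
t=cv2.imread("pics/top0.png")[150:315,240:475]; s=cv2.imread("pics/scene0.png")[175:320,165:410]
t=cv2.resize(t,None,fx=3.4,fy=3.4,interpolation=cv2.INTER_CUBIC)
cv2.imwrite("pics/c1.png",t)
cv2.imwrite("pics/c2.png",cv2.resize(s,None,fx=3.2,fy=3.2,interpolation=cv2.INTER_CUBIC))
```

```text
(no output)
```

View pics/c1.png

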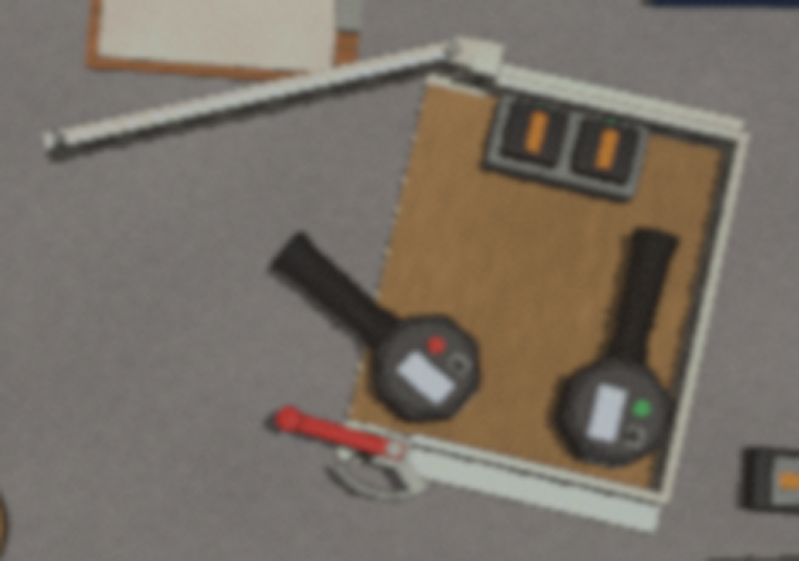

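View pics/c2.png

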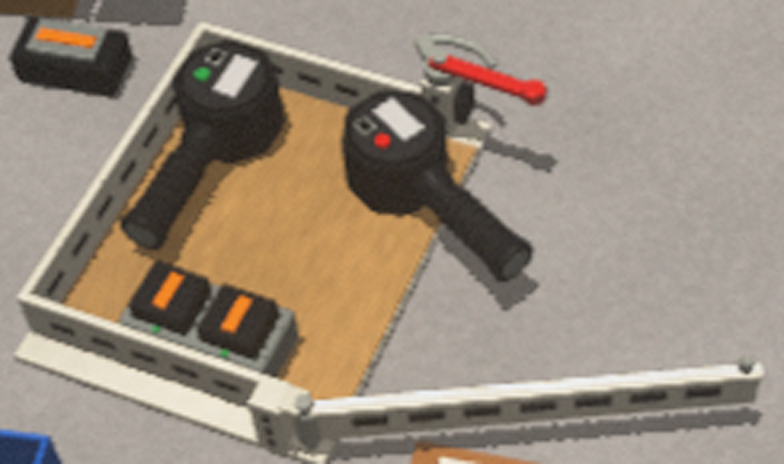

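The crops show, in c1/c2 pixels: knob (288,418)/(538,91), pivot (396,449)/(436,62), stud (50,142)/(745,367), head top (427,366)/(396,128), grip end (285,253)/(515,262), and back wall corners (742,127)/(22,300) and (664,497)/(205,30). I'll triangulate these.

```bash
cat > h.py <<'E'
import cv2,numpy as np
from plant import camera_model
def cam(n):
    m=camera_model(n); R=cv2.Rodrigues(np.array(m["rvec"],float))[0]
    return np.array(m["camera_matrix"]),R,np.array(m["tvec"],float).reshape(3,1)
def P(n): K,R,t=cam(n); return K@np.hstack([R,t])
def tri(n1,p1,n2,p2):
    X=cv2.triangulatePoints(P(n1),P(n2),np.array(p1,float).reshape(2,1),np.array(p2,float).reshape(2,1))
    return (X[:3]/X[3]).ravel()
def ray(n,p,z):
    K,R,t=cam(n); c=(-R.T@t).ravel(); d=R.T@np.linalg.inv(K)@np.array([p[0],p[1],1.])
    return c+d*(z-c[2])/d[2]
E
python3 - <<'E'
from h import *
pts=dict(knob=((288,418),(538,91),.089),pivot=((396,449),(436,62),.089),stud=((52,140),(745,366),.079),bpx=((742,127),(22,300),.06),bmx=((664,497),(205,30),.06),head=((427,366),(396,128),.074),btn=((436,344),(383,141),.074),grip=((285,253),(515,262),.046),bhead=((615,410),(228,76),.074),hinge=((462,50),(303,402),.068))
W={}
for k,(a,b,z) in pts.items():
    a=(240+(a[0]+.5)/3.4-.5,150+(a[1]+.5)/3.4-.5); b=(165+(b[0]+.5)/3.2-.5,175+(b[1]+.5)/3.2-.5)
    print(k,tri("top",a,"scene",b).round(3),ray("top",a,z).round(3),ray("scene",b,z).round(3))
    W[k]=(ray("top",a,z)+ray("scene",b,z))[:2]/2
# fit carrier
C=np.array([(-157,100),(157,125),(147,-110),(-147,-110)])/1e3
D=np.array([W["pivot"],W["hinge"],W["bpx"],W["bmx"]])
c0,d0=C.mean(0),D.mean(0);U,S,V=np.linalg.svd((C-c0).T@(D-d0));R=V.T@U.T;t=d0-R@c0
print("carrier",t,np.degrees(np.arctan2(R[1,0],R[0,0])),"res",((C@R.T+t)-D).round(4).tolist())
for k in W: print(k,(R.T@(W[k]-t)*1e3).round())
E
```

```text
knob [0.495 0.008 0.09 ] [0.495 0.007 0.089] [0.494 0.01  0.089]
pivot [ 0.473 -0.074  0.086] [ 0.472 -0.074  0.089] [ 0.475 -0.074  0.089]
stud [0.71  0.189 0.069] [0.708 0.19  0.079] [0.716 0.185 0.079]
bpx [ 0.723 -0.343  0.064] [ 0.724 -0.343  0.06 ] [ 0.721 -0.345  0.06 ]
bmx [ 0.438 -0.278  0.056] [ 0.438 -0.279  0.06 ] [ 0.441 -0.275  0.06 ]
head [ 0.536 -0.097  0.076] [ 0.536 -0.098  0.074] [ 0.534 -0.097  0.074]
btn [ 0.552 -0.104  0.079] [ 0.553 -0.105  0.074] [ 0.548 -0.105  0.074]
grip [0.626 0.01  0.043] [0.626 0.011 0.046] [0.628 0.01  0.046]
bhead [ 0.503 -0.239  0.078] [ 0.503 -0.24   0.074] [ 0.499 -0.24   0.074]
hinge [ 0.782 -0.123  0.069] [ 0.782 -0.126  0.068] [ 0.781 -0.12   0.068]
carrier [ 0.60416729 -0.20581783] -13.072611471617012 res [[0.0003, 0.0012], [0.0036, 0.0035], [-0.0001, -0.0022], [-0.0038, -0.0025]]
knob [-155.  184.]
pivot [-157.   99.]
stud [ 16. 407.]
bpx [ 147. -108.]
bmx [-144. -107.]
head [-92.  90.]
btn [-75.  86.]
grip [-27. 216.]
bhead [-92. -57.]
hinge [154. 121.]
```

```bash
cat >> h.py <<'E'
from plant import r,capture
T=np.array([0.6042,-0.2058]);YAW=-13.07
def rot(a): a=np.radians(a);return np.array([[np.cos(a),-np.sin(a)],[np.sin(a),np.cos(a)]])
def c2w(p): return T+rot(YAW)@(np.array(p)/1e3)
def w2c(p): return rot(YAW).T@(np.array(p)[:2]-T)*1e3
def plan(*tg):
    """targets: carrier x,y mm, TCP height mm above bench, yaw of tool x rel carrier x deg"""
    s=r.get_state();yaw=s["eef_rot"][2];p=s["tcp_pos"]
    print("now carrier",w2c(p).round(1),"z",round(p[2]*1e3,1),"yaw",round(yaw-YAW,2),"t",s["time_s"],"F",s["contact_force"].round(1),"w",round(s["gripper_width"],4))
    for x,y,z,a in tg:
        d=rot(yaw).T@(c2w((x,y))-p[:2]); dt=(a+YAW-yaw+180)%360-180
        print((x,y,z,a),np.round([d[0]/.12,-d[1]/.12,(p[2]-z/1e3)/.12,-dt/360],3).tolist())
E
python3 - <<'E'
from h import *
g=np.array((-92,90))+105*np.array([np.cos(np.radians(62.7)),np.sin(np.radians(62.7))]);print(g)
plan((g[0],g[1],237,62.7))
E
```

```text
[-43.84179678 183.30480943]
now carrier [-627.2  738.4] z 236.7 yaw -0.68 t 0.1 F [-0.9  0.6  0.6] w 0.0876
(np.float64(-43.84179677914694), np.float64(183.30480942876963), 237, 62.7) [4.915, 4.568, -0.002, -0.176]
```

{"method": "drive_tool", "body": {
  "increments": [
    [[1, 0.5, 0.47, 0, 0], [1, 1, 0.93, 0, 0], [1, 1, 0.93, 0, 0]]
  ]
}}

```text
time_s: 0.48
tcp_pos: [0.2513, 0.5163, 0.2373]
eef_rot: [180.0, 0.0, -13.8]
contact_force: [-0.1, -0.1, 0.1]
gripper_width: 0.0873
gripper_force: 0.0
```

{"method": "drive_tool", "body": {
  "increments": [
    [[1, 0.5, 0.47, 0, 0], [1, 1, 0.93, 0, 0], [1, 1, 0.93, 0, 0]]
  ]
}}

```text
time_s: 0.85
tcp_pos: [0.3412, 0.3793, 0.2375]
eef_rot: [180.0, 0.0, -13.8]
contact_force: [0.7, 0.7, 0.1]
gripper_width: 0.0874
gripper_force: 0.0
```

{"method": "drive_tool", "body": {
  "increments": [
    [[1, 0.5, 0.47, 0, 0], [1, 1, 0.93, 0, 0], [1, 1, 0.93, 0, 0]]
  ]
}}

```text
time_s: 1.23
tcp_pos: [0.4312, 0.2426, 0.2375]
eef_rot: [180.0, 0.0, -13.8]
contact_force: [-0.5, 0.6, -0.5]
gripper_width: 0.0878
gripper_force: 0.0
```

{"method": "drive_tool", "body": {
  "increments": [
    [[1, 0.5, 0.47, 0, 0], [1, 1, 0.93, 0, 0], [1, 1, 0.93, 0, 0]]
  ]
}}

```text
time_s: 1.6
tcp_pos: [0.5213, 0.1057, 0.2373]
eef_rot: [180.0, 0.0, -13.8]
contact_force: [0.2, 1.2, 0.3]
gripper_width: 0.088
gripper_force: 0.0
```

{"method": "drive_tool", "body": {
  "increments": [
    [[1, 0.45, 0.42, 0, -0.029], [1, 0.92, 0.85, 0, -0.058], [1, 0.92, 0.85, 0, -0.087], [1, 0.92, 0.85, 0, -0.116], [1, 0.92, 0.85, 0, -0.145]]
  ]
}}

```text
time_s: 2.22
tcp_pos: [0.6035, -0.0181, 0.2367]
eef_rot: [-180.0, 0.1, 38.0]
contact_force: [-0.8, 0.6, 0.2]
gripper_width: 0.0877
gripper_force: 0.0
```

{"method": "drive_tool", "body": {
  "increments": [
    [[1, 0, 0, 0, -0.029], [1, 0, 0, 0, -0.031], [1, 0, 0, 0, -0.031]]
  ]
}}

```text
time_s: 2.6
tcp_pos: [0.6035, -0.0172, 0.2374]
eef_rot: [-180.0, 0.0, 48.6]
contact_force: [-0.6, -0.4, -0.6]
gripper_width: 0.0875
gripper_force: 0.0
```

Run:
```python
from h import *
plan((-43.8,183.3,237,62.7))
im=capture("wrist");cv2.imwrite("pics/w1.png",im[:,:,::-1])
K,R,t=cam("wrist");print((-R.T@t).ravel().round(3),R.round(2).tolist(),K[0,0])
np.savez("w1.npz",K=K,R=R,t=t)
```

```text
now carrier [-43.4 183.5] z 237.4 yaw 61.71 t 2.6 F [-0.6 -0.4 -0.6] w 0.0875
(-43.8, 183.3, 237, 62.7) [-0.003, -0.002, 0.003, -0.003]
[0.65  0.037 0.384] [[0.75, -0.66, 0.0], [-0.64, -0.72, 0.26], [-0.17, -0.2, -0.96]] 376.39630775095213
```

View pics/w1.png

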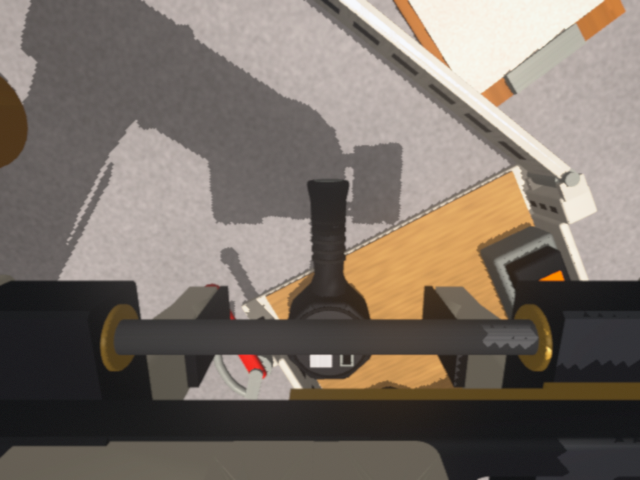

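The grip runs vertically from (328,183) to (328,272), between the open fingers (centre column about 326), so it is well aligned.

Run:
```python
from h import *
for p,z in (((328.5,183),.05),((328,272),.05),((328,285),.05),((329,337),.074),((572,180),.07),((525,168),.014),((262,297),.014)): print(p,w2c(ray("wrist",p,z)).round(1))
plan((-43.8,183.3,43,62.7),(-43.8,183.3,58,62.7))
```

```text
(328.5, 183) [-24.4 216.1]
(328, 272) [-63.9 143.4]
(328, 285) [-70.1 132. ]
(329, 337) [-89.   95.1]
(572, 180) [154.5 124.9]
(525, 168) [147.7 135.6]
(262, 297) [-144.4  140.8]
now carrier [-43.3 183.6] z 237.5 yaw 61.74 t 2.65 F [-0.8  0.3  0.7] w 0.0877
(-43.8, 183.3, 43, 62.7) [-0.004, -0.003, 1.62, -0.003]
(-43.8, 183.3, 58, 62.7) [-0.004, -0.003, 1.495, -0.003]
```

{"method": "drive_tool", "body": {
  "increments": [
    [[1, 0, 0, 0.4, 0], [1, 0, 0, 0.8, 0], [1, 0, 0, 1, 0]]
  ]
}}

```text
time_s: 3.02
tcp_pos: [0.6021, -0.0174, 0.1149]
eef_rot: [-179.9, 0.1, 48.7]
contact_force: [1.6, -0.8, 0.2]
gripper_width: 0.0878
gripper_force: 0.0
```

{"method": "drive_tool", "body": {
  "increments": [
    [[1, 0, 0, 0.3, 0], [1, 0, 0, 0.5, 0], [1, 0, 0, 0.62, 0], [1, 0, 0, 0.62, 0]]
  ]
}}

```text
time_s: 3.52
tcp_pos: [0.6032, -0.0174, 0.0424]
eef_rot: [-179.9, 0.1, 48.8]
contact_force: [0.1, -0.4, 1.3]
gripper_width: 0.0875
gripper_force: 0.0
```

{"method": "drive_tool", "body": {
  "increments": [
    [[-0.2, 0, 0, 0, 0], [-0.4, 0, 0, 0, 0], [-0.4, 0, 0, 0, 0], [-0.4, 0, 0, 0, 0], [-0.4, 0, 0, 0, 0]]
  ],
  "squeeze": 12
}}

```text
time_s: 4.15
tcp_pos: [0.6036, -0.0173, 0.0433]
eef_rot: [180.0, -0.0, 48.8]
contact_force: [-0.6, -0.4, -0.4]
gripper_width: 0.0437
gripper_force: 0.0
```

{"method": "drive_tool", "body": {
  "increments": [
    [[-0.6, 0, 0, 0, 0], [-0.6, 0, 0, 0, 0], [-0.6, 0, 0, 0, 0], [-0.6, 0, 0, 0, 0], [-0.6, 0, 0, 0, 0]]
  ],
  "squeeze": 12
}}

```text
time_s: 4.78
tcp_pos: [0.6038, -0.0173, 0.0432]
eef_rot: [180.0, -0.0, 48.9]
contact_force: [0.8, 0.3, -0.3]
gripper_width: 0.0309
gripper_force: 12.0
```

Run:
```python
from h import *
s=r.get_state()
print(s["gripper_width"],s["gripper_force"],s["moment"])
p=w2c(s["tcp_pos"]);a0=s["eef_rot"][2]-YAW
h0=p-105*np.array([np.cos(np.radians(a0)),np.sin(np.radians(a0))]);print("head",h0)
# head path: first straight back while swinging. list waypoints
for f in np.linspace(0,1,5):
    h=h0+(np.array((-90,55))-h0)*f;a=a0*(1-f);q=h+105*np.array([np.cos(np.radians(a)),np.sin(np.radians(a))])
    print(round(f,2),h.round(1),q.round(1),round(a,1)); plan((q[0],q[1],43,a))
```

```text
0.03092372177464065 12.011268688947894 [-0.30072394 -0.61420121  0.07238598]
head [-92.45147056  90.91929723]
0.0 [-92.5  90.9] [-43.  183.6] 61.9
now carrier [-43.  183.6] z 43.2 yaw 61.92 t 4.775 F [ 0.8  0.3 -0.3] w 0.0309
(np.float64(-43.035296860407826), np.float64(183.56400445510232), 43, np.float64(61.92478637361626)) [-0.0, 0.0, 0.002, -0.0]
0.25 [-91.8  81.9] [-19.5 158. ] 46.4
now carrier [-43.  183.6] z 43.2 yaw 61.92 t 4.775 F [ 0.8  0.3 -0.3] w 0.0309
(np.float64(-19.486420394858044), np.float64(158.03258485698112), 43, np.float64(46.44358978021219)) [-0.095, 0.273, 0.002, 0.043]
0.5 [-91.2  73. ] [ -1.2 127. ] 31.0
now carrier [-43.  183.6] z 43.2 yaw 61.92 t 4.775 F [ 0.8  0.3 -0.3] w 0.0309
(np.float64(-1.1876926575581876), np.float64(126.9795605066792), 43, np.float64(30.96239318680813)) [-0.252, 0.53, 0.002, 0.086]
0.75 [-90.6  64. ] [10.6 92. ] 15.5
now carrier [-43.  183.6] z 43.2 yaw 61.92 t 4.775 F [ 0.8  0.3 -0.3] w 0.0309
(np.float64(10.57753327684567), np.float64(92.00664650236882), 43, np.float64(15.481196593404064)) [-0.463, 0.753, 0.002, 0.129]
1.0 [-90.  55.] [15. 55.] 0.0
now carrier [-43.  183.6] z 43.2 yaw 61.92 t 4.775 F [ 0.8  0.3 -0.3] w 0.0309
(np.float64(15.0), np.float64(55.0), 43, np.float64(0.0)) [-0.718, 0.931, 0.002, 0.172]
```

{"method": "drive_tool", "body": {
  "increments": [
    [[-0.6, -0.04, 0.138, 0, 0.0215], [-0.6, -0.095, 0.273, 0, 0.043], [-0.6, -0.17, 0.405, 0, 0.0645], [-0.6, -0.252, 0.53, 0, 0.086], [-0.6, -0.252, 0.53, 0, 0.086]]
  ],
  "squeeze": 12
}}

```text
time_s: 5.4
tcp_pos: [0.6318, -0.0825, 0.0431]
eef_rot: [-180.0, -0.0, 17.8]
contact_force: [-0.1, 1.4, 2.1]
gripper_width: 0.031
gripper_force: 12.0
```

Run:
```python
from h import *
s=r.get_state()
print(s["gripper_width"],s["gripper_force"],s["moment"])
p=w2c(s["tcp_pos"]);a0=s["eef_rot"][2]-YAW
h0=p-105*np.array([np.cos(np.radians(a0)),np.sin(np.radians(a0))]);print("head",h0)
for f in np.linspace(.25,1,4):
    h=h0+(np.array((-90,55))-h0)*f;a=a0*(1-f);q=h+105*np.array([np.cos(np.radians(a)),np.sin(np.radians(a))])
    plan((q[0],q[1],43,a))
```

```text
0.030992770107341906 11.95370401313994 [ 0.18317228 -0.25920083 -0.06639452]
head [-91.10842089  72.43892422]
now carrier [ -1.  126.4] z 43.1 yaw 30.91 t 5.4 F [-0.1  1.4  2.1] w 0.031
(np.float64(5.688928173329529), np.float64(109.41734175202063), 43, np.float64(23.184712423337555)) [-0.025, 0.15, 0.001, 0.021]
now carrier [ -1.  126.4] z 43.1 yaw 30.91 t 5.4 F [-0.1  1.4  2.1] w 0.031
(np.float64(10.64827389862127), np.float64(91.70262066077409), 43, np.float64(15.456474948891703)) [-0.065, 0.298, 0.001, 0.043]
now carrier [ -1.  126.4] z 43.1 yaw 30.91 t 5.4 F [-0.1  1.4  2.1] w 0.031
(np.float64(13.769184610410889), np.float64(73.47956008752755), 43, np.float64(7.7282374744458515)) [-0.121, 0.442, 0.001, 0.064]
now carrier [ -1.  126.4] z 43.1 yaw 30.91 t 5.4 F [-0.1  1.4  2.1] w 0.031
(np.float64(15.0), np.float64(55.0), 43, np.float64(0.0)) [-0.191, 0.579, 0.001, 0.086]
```

{"method": "drive_tool", "body": {
  "increments": [
    [[-0.6, -0.025, 0.15, 0, 0.0215], [-0.6, -0.065, 0.298, 0, 0.043], [-0.6, -0.121, 0.442, 0, 0.0645], [-0.6, -0.191, 0.579, 0, 0.086], [-0.6, -0.191, 0.579, 0, 0.086]]
  ],
  "squeeze": 12
}}

```text
time_s: 6.02
tcp_pos: [0.6308, -0.1552, 0.0432]
eef_rot: [-180.0, 0.0, -12.9]
contact_force: [0.8, 0.8, 1.3]
gripper_width: 0.031
gripper_force: 12.0
```

Run:
```python
from h import *
s=r.get_state()
print(s["gripper_width"],s["gripper_force"],s["moment"]);plan((15,55,43,0))
for n in("top","scene"): cv2.imwrite(f"pics/{n}1.png",capture(n)[:,:,::-1])
t=cv2.imread("pics/top1.png")[150:315,240:475]; s=cv2.imread("pics/scene1.png")[175:320,165:410]
cv2.imwrite("pics/c3.png",np.vstack([cv2.resize(t,(427,300),interpolation=3),cv2.resize(s,(427,253),interpolation=3)]))
```

```text
0.031045158884698085 11.983413783116816 [ 0.22902479 -0.20325916 -0.13435334]
now carrier [14.5 55.4] z 43.2 yaw 0.13 t 6.025 F [0.8 0.8 1.3] w 0.031
(15, 55, 43, 0) [0.004, 0.003, 0.002, 0.0]
```

View pics/c3.png

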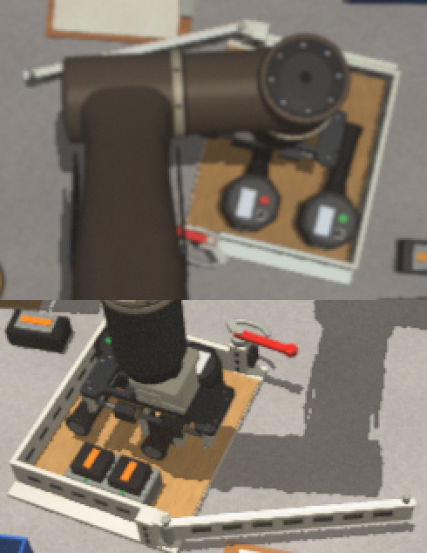

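The unit is now inside, with its grip along the front and the head flat. I'll release it and lift away.

{"method": "drive_tool", "body": {
  "increments": [
    [[0, 0, 0, 0, 0], [0.2, 0, 0, 0, 0], [0.2, 0, 0, 0, 0], [0.2, 0, 0, 0, 0], [0.2, 0, 0, 0, 0]]
  ]
}}

```text
time_s: 6.75
tcp_pos: [0.6311, -0.155, 0.0431]
eef_rot: [180.0, 0.0, -13.1]
contact_force: [0.2, -0.7, 0.7]
gripper_width: 0.0526
gripper_force: 0.0
```

{"method": "drive_tool", "body": {
  "increments": [
    [[0.2, 0, 0, -0.2, 0], [0.2, 0, 0, -0.5, 0], [0.2, 0, 0, -0.95, 0]]
  ]
}}

```text
time_s: 7.12
tcp_pos: [0.6299, -0.1551, 0.1567]
eef_rot: [180.0, 0.2, -13.1]
contact_force: [0.6, 0.2, 0.1]
gripper_width: 0.0528
gripper_force: 0.0
```

{"method": "drive_tool", "body": {
  "increments": [
    [[-1, 0.3, -0.5, -0.2, 0.03], [-1, 0.6, -1, -0.2, 0.06], [-1, 0.6, -1, -0.2, 0.09], [-1, 0.6, -1, -0.2, 0.12], [-1, 0.6, -1, -0.2, 0.14]]
  ],
  "squeeze": 40
}}

```text
time_s: 7.75
tcp_pos: [0.7284, -0.054, 0.1807]
eef_rot: [180.0, 0.0, -63.7]
contact_force: [0.1, 0.2, -0.6]
gripper_width: 0.0084
gripper_force: 0.0
```

```bash
cat >> h.py <<'E'
def gp(a,d,rho=240):
    "tool pose for gate angle a deg, distance d outside mid-plane"
    c,s=np.cos(np.radians(a)),np.sin(np.radians(a))
    return np.array((157,125))+rho*np.array((-c,s))+d*np.array((s,c))
E
python3 - <<'E'
from h import *
print(r.get_state()["joints"].round(1))
for a,d in ((63.4,50),(63.4,27)): g=gp(a,d);plan((g[0],g[1],180,-a),(g[0],g[1],50,-a))
for n in("top",): cv2.imwrite(f"pics/{n}2.png",capture(n)[:,:,::-1])
t=cv2.imread("pics/top2.png")[150:315,240:475]; w=capture("wrist")[:,:,::-1]
cv2.imwrite("pics/c4.png",np.hstack([cv2.resize(t,(427,300),interpolation=3),cv2.resize(w,(370,300))]))
E
```

```text
[ 11.   27.7   4.3  -0.  -66.7  15.3]
now carrier [ 86.7 176. ] z 180.7 yaw -50.66 t 7.75 F [ 0.1  0.2 -0.6] w 0.0084
(np.float64(94.24553076066367), np.float64(361.98497123338683), 180, -63.4) [-1.159, -1.032, 0.006, 0.035]
(np.float64(94.24553076066367), np.float64(361.98497123338683), 50, -63.4) [-1.159, -1.032, 1.089, 0.035]
now carrier [ 86.7 176. ] z 180.7 yaw -50.66 t 7.75 F [ 0.1  0.2 -0.6] w 0.0084
(np.float64(73.6799833133582), np.float64(351.6865122130951), 180, -63.4) [-1.201, -0.845, 0.006, 0.035]
(np.float64(73.6799833133582), np.float64(351.6865122130951), 50, -63.4) [-1.201, -0.845, 1.089, 0.035]
```

View pics/c4.png

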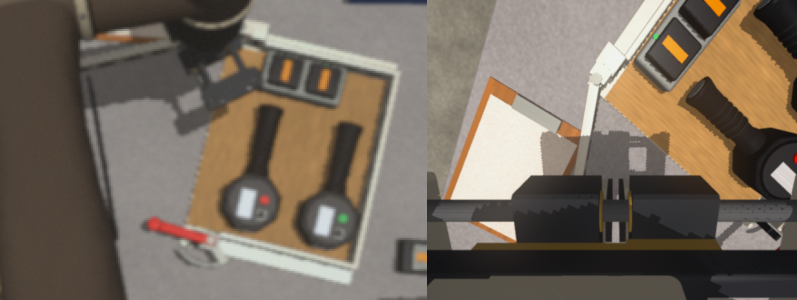

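The unit lies along +x inside the gate line, clear of the charger and unit B. Next I go outside the gate and descend.

{"method": "drive_tool", "body": {
  "increments": [
    [[-1, -0.3, -0.4, 0, 0.01], [-1, -0.6, -0.8, 0, 0.02], [-1, -1, -1, 0, 0.035], [-1, -1, -1, 0, 0.035]]
  ]
}}

```text
time_s: 8.35
tcp_pos: [0.782, 0.1107, 0.1802]
eef_rot: [180.0, 0.0, -75.7]
contact_force: [-0.1, 0.4, 0.3]
gripper_width: 0.0007
gripper_force: 0.0
```

Run:
```python
from h import *
g=gp(63.4,50);plan((g[0],g[1],50,-63.4))
g=gp(63.4,27);plan((g[0],g[1],50,-63.4))
```

```text
now carrier [101.6 348.5] z 180.2 yaw -62.63 t 8.35 F [-0.1  0.4  0.3] w 0.0007
(np.float64(94.24553076066367), np.float64(361.98497123338683), 50, -63.4) [-0.128, 0.003, 1.085, 0.002]
now carrier [101.6 348.5] z 180.2 yaw -62.63 t 8.35 F [-0.1  0.4  0.3] w 0.0007
(np.float64(73.6799833133582), np.float64(351.6865122130951), 50, -63.4) [-0.13, 0.194, 1.085, 0.002]
```

{"method": "drive_tool", "body": {
  "increments": [
    [[-1, -0.12, 0, 0.4, 0.002], [-1, -0.12, 0, 0.8, 0.002], [-1, -0.12, 0, 1, 0.002], [-1, -0.12, 0, 1, 0.002]]
  ]
}}

```text
time_s: 8.85
tcp_pos: [0.7771, 0.1192, 0.0585]
eef_rot: [179.7, -0.0, -76.7]
contact_force: [-0.4, 1.1, 1.1]
gripper_width: 0.0003
gripper_force: 0.0
```

Run:
```python
from h import *
for a in (63.4,55,47,39,31): g=gp(a,27);plan((g[0],g[1],57,-a))
```

```text
now carrier [ 95.  355.7] z 58.5 yaw -63.62 t 8.85 F [-0.4  1.1  1.1] w 0.0003
(np.float64(73.6799833133582), np.float64(351.6865122130951), 57, -63.4) [-0.049, 0.174, 0.013, -0.001]
now carrier [ 95.  355.7] z 58.5 yaw -63.62 t 8.85 F [-0.4  1.1  1.1] w 0.0003
(np.float64(41.45876047155171), np.float64(337.0830544108363), 57, -55) [-0.059, 0.468, 0.013, -0.024]
now carrier [ 95.  355.7] z 58.5 yaw -63.62 t 8.85 F [-0.4  1.1  1.1] w 0.0003
(np.float64(13.066943528717978), np.float64(318.93884411028836), 57, -47) [-0.029, 0.747, 0.013, -0.046]
now carrier [ 95.  355.7] z 58.5 yaw -63.62 t 8.85 F [-0.4  1.1  1.1] w 0.0003
(np.float64(-12.523380191327423), np.float64(297.0198348112992), 57, -39) [0.04, 1.02, 0.013, -0.068]
now carrier [ 95.  355.7] z 58.5 yaw -63.62 t 8.85 F [-0.4  1.1  1.1] w 0.0003
(np.float64(-34.814124145935494), np.float64(271.75265509737005), 57, -31) [0.146, 1.28, 0.013, -0.091]
```

{"method": "drive_tool", "body": {
  "increments": [
    [[-1, -0.045, 0.15, 0.01, -0.002], [-1, -0.055, 0.31, 0.01, -0.012], [-1, -0.059, 0.468, 0.01, -0.024], [-1, -0.045, 0.61, 0.01, -0.035], [-1, -0.029, 0.747, 0.01, -0.046]]
  ]
}}

```text
time_s: 9.48
tcp_pos: [0.6918, 0.1034, 0.0627]
eef_rot: [-179.8, -0.1, -60.0]
contact_force: [1.0, 0.3, -0.6]
gripper_width: 0.0003
gripper_force: 0.7
```

Run:
```python
from h import *
for a in (44,40,36,32,28,24,20): g=gp(a,27);plan((g[0],g[1],57,-a))
```

```text
now carrier [ 15.4 321. ] z 62.7 yaw -46.91 t 9.475 F [ 1.   0.3 -0.6] w 0.0003
(np.float64(3.114223921116654), np.float64(311.1401835193029), 57, -44) [-0.01, 0.131, 0.047, -0.008]
now carrier [ 15.4 321. ] z 62.7 yaw -46.91 t 9.475 F [ 1.   0.3 -0.6] w 0.0003
(np.float64(-9.49540088701815), np.float64(299.9522262889818), 57, -40) [-0.013, 0.271, 0.047, -0.019]
now carrier [ 15.4 321. ] z 62.7 yaw -46.91 t 9.475 F [ 1.   0.3 -0.6] w 0.0003
(np.float64(-21.293876838090625), np.float64(287.91191939831714), 57, -36) [-0.007, 0.412, 0.047, -0.03]
now carrier [ 15.4 321. ] z 62.7 yaw -46.91 t 9.475 F [ 1.   0.3 -0.6] w 0.0003
(np.float64(-32.223722943245704), np.float64(275.0779220121927), 57, -32) [0.009, 0.551, 0.047, -0.041]
now carrier [ 15.4 321. ] z 62.7 yaw -46.91 t 9.475 F [ 1.   0.3 -0.6] w 0.0003
(np.float64(-42.231690090923436), np.float64(261.5127600758048), 57, -28) [0.034, 0.689, 0.047, -0.053]
now carrier [ 15.4 321. ] z 62.7 yaw -46.91 t 9.475 F [ 1.   0.3 -0.6] w 0.0003
(np.float64(-51.26902047117761), np.float64(247.28252169454228), 57, -24) [0.07, 0.825, 0.047, -0.064]
now carrier [ 15.4 321. ] z 62.7 yaw -46.91 t 9.475 F [ 1.   0.3 -0.6] w 0.0003
(np.float64(-59.29168511882496), np.float64(232.45653515938002), 57, -20) [0.114, 0.959, 0.047, -0.075]
```

{"method": "drive_tool", "body": {
  "increments": [
    [[-1, -0.01, 0.2, 0.03, -0.013], [-1, -0.007, 0.412, 0.04, -0.03], [-1, 0.012, 0.6, 0.04, -0.045], [-1, 0.045, 0.77, 0.04, -0.059], [-1, 0.09, 0.91, 0.04, -0.071]]
  ]
}}

```text
time_s: 10.1
tcp_pos: [0.6024, 0.0397, 0.0578]
eef_rot: [-179.8, -0.2, -34.4]
contact_force: [0.2, 1.1, 1.5]
gripper_width: 0.0005
gripper_force: 0.8
```

Run:
```python
from h import *
for a in (16,11,6,3,.8): g=gp(a,27);plan((g[0],g[1],57,-a))
```

```text
now carrier [-57.3 238.7] z 57.8 yaw -21.33 t 10.1 F [0.2 1.1 1.5] w 0.0005
(np.float64(-66.26059841813756), np.float64(217.10703118641442), 57, -16) [-0.004, 0.195, 0.007, -0.015]
now carrier [-57.3 238.7] z 57.8 yaw -21.33 t 10.1 F [0.2 1.1 1.5] w 0.0005
(np.float64(-73.43868115227265), np.float64(197.29809284345765), 57, -11) [0.0, 0.37, 0.007, -0.029]
now carrier [-57.3 238.7] z 57.8 yaw -21.33 t 10.1 F [0.2 1.1 1.5] w 0.0005
(np.float64(-78.86298638015896), np.float64(176.93892235918022), 57, -6) [0.02, 0.545, 0.007, -0.043]
now carrier [-57.3 238.7] z 57.8 yaw -21.33 t 10.1 F [0.2 1.1 1.5] w 0.0005
(np.float64(-81.25801752253822), np.float64(164.52362693668002), 57, -3) [0.039, 0.648, 0.007, -0.051]
now carrier [-57.3 238.7] z 57.8 yaw -21.33 t 10.1 F [0.2 1.1 1.5] w 0.0005
(np.float64(-82.59962689307609), np.float64(155.34829142964608), 57, -0.8) [0.056, 0.724, 0.007, -0.057]
```

{"method": "drive_tool", "body": {
  "increments": [
    [[-1, 0, 0.195, 0.01, -0.015], [-1, 0, 0.37, 0.01, -0.029], [-1, 0.02, 0.53, 0.01, -0.043], [-1, 0.035, 0.63, 0.01, -0.05], [-1, 0.045, 0.67, 0.01, -0.055]]
  ]
}}

```text
time_s: 10.72
tcp_pos: [0.5611, -0.03, 0.0563]
eef_rot: [-179.9, -0.2, -14.7]
contact_force: [0.4, 0.9, 0.0]
gripper_width: 0.0003
gripper_force: 0.5
```

Run:
```python
from h import *
for a in (3,.8,0): g=gp(a,27);plan((g[0],g[1],57,-a))
```

```text
now carrier [-81.7 161.5] z 56.3 yaw -1.65 t 10.725 F [0.4 0.9 0. ] w 0.0003
(np.float64(-81.25801752253822), np.float64(164.52362693668002), 57, -3) [0.003, -0.025, -0.006, 0.004]
now carrier [-81.7 161.5] z 56.3 yaw -1.65 t 10.725 F [0.4 0.9 0. ] w 0.0003
(np.float64(-82.59962689307609), np.float64(155.34829142964608), 57, -0.8) [-0.006, 0.052, -0.006, -0.002]
now carrier [-81.7 161.5] z 56.3 yaw -1.65 t 10.725 F [0.4 0.9 0. ] w 0.0003
(np.float64(-83.0), np.float64(152.0), 57, 0) [-0.008, 0.08, -0.006, -0.005]
```

Now small steps until the buffer gives a force.

{"method": "drive_tool", "body": {
  "increments": [
    [[-1, 0, 0.02, 0, -0.003], [-1, 0, 0.04, 0, -0.004], [-1, 0, 0.04, 0, -0.004]]
  ]
}}

```text
time_s: 11.1
tcp_pos: [0.5591, -0.0341, 0.0544]
eef_rot: [-180.0, -0.0, -13.4]
contact_force: [-0.5, 0.8, 0.0]
gripper_width: 0.0003
gripper_force: 0.2
```

{"method": "drive_tool", "body": {
  "increments": [
    [[-1, 0, 0.01, 0, 0], [-1, 0, 0.02, 0, 0], [-1, 0, 0.02, 0, 0]]
  ]
}}

```text
time_s: 11.48
tcp_pos: [0.5581, -0.0364, 0.0539]
eef_rot: [180.0, 0.0, -13.4]
contact_force: [0.0, -0.2, 0.7]
gripper_width: -0.0001
gripper_force: 0.3
```

Run:
```python
from h import *
g=gp(0,27);plan((g[0],g[1],57,0))
cv2.imwrite("pics/c5.png",np.hstack([cv2.resize(capture("scene")[175:320,165:410,::-1],(507,300),interpolation=3),cv2.resize(capture("top")[200:310,300:400,::-1],(273,300),interpolation=3)]))
```

```text
now carrier [-83.2 154.6] z 53.9 yaw -0.36 t 11.475 F [ 0.  -0.2  0.7] w -0.0001
(np.float64(-83.0), np.float64(152.0), 57, 0) [0.002, 0.022, -0.026, -0.001]
```

View pics/c5.png

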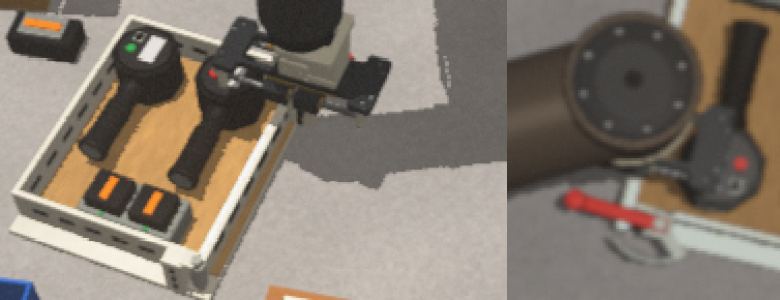

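The gate is almost shut, with the fingers against it and no buffer force yet. I'll keep pressing.

{"method": "drive_tool", "body": {
  "increments": [
    [[-1, 0, 0.015, 0, 0], [-1, 0, 0.025, 0, 0], [-1, 0, 0.025, 0, 0]]
  ]
}}

```text
time_s: 11.95
tcp_pos: [0.5575, -0.0388, 0.0539]
eef_rot: [-180.0, -0.0, -13.4]
contact_force: [0.4, 4.7, -0.7]
gripper_width: 0.0005
gripper_force: 2.3
```

{"method": "drive_tool", "body": {
  "increments": [
    [[-1, 0, 0.015, 0, 0], [-1, 0, 0.025, 0, 0], [-1, 0, 0.025, 0, 0]]
  ]
}}

```text
time_s: 12.32
tcp_pos: [0.557, -0.0407, 0.0539]
eef_rot: [-179.9, -0.0, -13.4]
contact_force: [-1.2, 11.5, 0.2]
gripper_width: 0.0004
gripper_force: 5.2
```

Buffer pressed (11.5 N at radius 240, about 8.5 N at the end). I'll back off and rise clear.

{"method": "drive_tool", "body": {
  "increments": [
    [[-1, 0, -0.15, 0, 0], [-1, 0, -0.3, -0.1, 0], [-1, 0, -0.3, -0.5, 0], [-1, 0, -0.3, -0.9, 0]]
  ]
}}

```text
time_s: 12.82
tcp_pos: [0.565, -0.0064, 0.1637]
eef_rot: [179.9, 0.0, -13.4]
contact_force: [1.5, -0.6, -0.3]
gripper_width: 0.0002
gripper_force: 0.0
```

```bash
cat >> h.py <<'E'
def lp(c,d,rho=72):
    s,k=np.sin(c),np.cos(c)
    return np.array((-157,100))+rho*np.array((s,k))+d*np.array((-k,s))
E
python3 - <<'E'
from h import *
p=lp(.05,42);plan((p[0],p[1],150,-3),(p[0],p[1],94,-3))
E
```

```text
now carrier [-83.2 185.4] z 163.7 yaw -0.3 t 12.825 F [ 1.5 -0.6 -0.3] w 0.0002
(np.float64(-195.34901074909976), np.float64(174.00914385780607), 150, -3) [-0.934, 0.1, 0.114, 0.008]
(np.float64(-195.34901074909976), np.float64(174.00914385780607), 94, -3) [-0.934, 0.1, 0.581, 0.008]
```

{"method": "drive_tool", "body": {
  "increments": [
    [[-1, -0.45, 0.05, 0, 0.008], [-1, -0.934, 0.1, 0, 0.008], [-1, -0.934, 0.1, 0, 0.008]]
  ]
}}

```text
time_s: 13.2
tcp_pos: [0.4499, 0.0074, 0.163]
eef_rot: [-180.0, -0.0, -16.2]
contact_force: [1.2, 0.6, 0.2]
gripper_width: -0.0001
gripper_force: 0.0
```

Run:
```python
from h import *
p=lp(.05,42);plan((p[0],p[1],94,-3))
cv2.imwrite("pics/c6.png",np.hstack([capture("wrist")[:,:,::-1][::2,::2],cv2.resize(capture("scene")[165:285,230:388,::-1],(316,240),interpolation=3)]))
```

```text
now carrier [-198.5  172.8] z 163.0 yaw -3.16 t 13.2 F [1.2 0.6 0.2] w -0.0001
(np.float64(-195.34901074909976), np.float64(174.00914385780607), 94, -3) [0.026, -0.012, 0.575, -0.0]
```

View pics/c6.png

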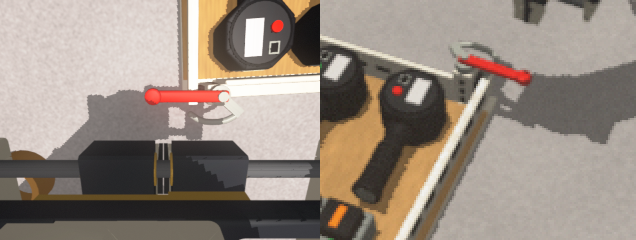

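The wrist view shows the knob at (306,194) and the pivot at (448,194). In the scene view the gate is shut. I'll descend beside the lever.

{"method": "drive_tool", "body": {
  "increments": [
    [[-1, 0.02, 0, 0.3, 0], [-1, 0.02, 0, 0.5, 0], [-1, 0.02, 0, 0.575, 0], [-1, 0.02, 0, 0.575, 0]]
  ]
}}

```text
time_s: 13.8
tcp_pos: [0.4562, 0.0066, 0.0928]
eef_rot: [179.9, 0.0, -16.3]
contact_force: [0.4, -0.2, 0.7]
gripper_width: 0.0005
gripper_force: 0.0
```

Run:
```python
from h import *
s=r.get_state();print(s["tcp_pos"],s["contact_force"].round(1))
for c in (.05,.2,.35,.5,.65): p=lp(c,20);plan((p[0],p[1],94,-np.degrees(c)))
```

```text
[0.45615162 0.00657308 0.09277231] [ 0.4 -0.2  0.7]
now carrier [-192.2  173.4] z 92.8 yaw -3.24 t 13.8 F [ 0.4 -0.2  0.7] w 0.0005
(np.float64(-173.3765050204105), np.float64(172.90960213385114), 94, np.float64(-2.8647889756541165)) [0.157, -0.005, -0.01, -0.001]
now carrier [-192.2  173.4] z 92.8 yaw -3.24 t 13.8 F [ 0.4 -0.2  0.7] w 0.0005
(np.float64(-162.29713973958042), np.float64(174.53818022047062), 94, np.float64(-11.459155902616466)) [0.249, -0.024, -0.01, 0.023]
now carrier [-192.2  173.4] z 92.8 yaw -3.24 t 13.8 F [ 0.4 -0.2  0.7] w 0.0005
(np.float64(-151.09881212015506), np.float64(174.4927914741203), 94, np.float64(-20.05352282957881)) [0.342, -0.029, -0.01, 0.047]
now carrier [-192.2  173.4] z 92.8 yaw -3.24 t 13.8 F [ 0.4 -0.2  0.7] w 0.0005
(np.float64(-140.03301245830482), np.float64(172.77445522819087), 94, np.float64(-28.64788975654116)) [0.435, -0.019, -0.01, 0.071]
now carrier [-192.2  173.4] z 92.8 yaw -3.24 t 13.8 F [ 0.4 -0.2  0.7] w 0.0005
(np.float64(-129.34825475798627), np.float64(169.4217616102528), 94, np.float64(-37.24225668350351)) [0.525, 0.003, -0.01, 0.094]
```

{"method": "drive_tool", "body": {
  "increments": [
    [[-1, 0.15, 0, -0.01, 0], [-1, 0.249, -0.024, -0.01, 0.023], [-1, 0.342, -0.029, -0.01, 0.047], [-1, 0.435, -0.019, -0.01, 0.071], [-1, 0.435, -0.019, -0.01, 0.071]]
  ]
}}

```text
time_s: 14.42
tcp_pos: [0.5082, -0.0062, 0.0949]
eef_rot: [-179.9, -0.1, -41.8]
contact_force: [0.4, 0.1, -0.4]
gripper_width: 0.0009
gripper_force: 0.0
```

Run:
```python
from h import *
for c in (.5,.62,.74,.86,.98,1.1): p=lp(c,20);plan((p[0],p[1],94,-np.degrees(c)))
```

```text
now carrier [-138.7  172.8] z 94.9 yaw -28.78 t 14.425 F [ 0.4  0.1 -0.4] w 0.0009
(np.float64(-140.03301245830482), np.float64(172.77445522819087), 94, np.float64(-28.64788975654116)) [-0.01, 0.005, 0.008, -0.0]
now carrier [-138.7  172.8] z 94.9 yaw -28.78 t 14.425 F [ 0.4  0.1 -0.4] w 0.0009
(np.float64(-131.4430375745647), np.float64(170.21995209044854), 94, np.float64(-35.52338329811104)) [0.063, -0.011, 0.008, 0.019]
now carrier [-138.7  172.8] z 94.9 yaw -28.78 t 14.425 F [ 0.4  0.1 -0.4] w 0.0009
(np.float64(-123.22064153736531), np.float64(166.6554944610932), 94, np.float64(-42.398876839680916)) [0.137, -0.018, 0.008, 0.038]
now carrier [-138.7  172.8] z 94.9 yaw -28.78 t 14.425 F [ 0.4  0.1 -0.4] w 0.0009
(np.float64(-115.48408483482109), np.float64(162.13234896571728), 94, np.float64(-49.2743703812508)) [0.212, -0.016, 0.008, 0.057]
now carrier [-138.7  172.8] z 94.9 yaw -28.78 t 14.425 F [ 0.4  0.1 -0.4] w 0.0009
(np.float64(-108.34464025990246), np.float64(156.71557077700706), 94, np.float64(-56.14986392282068)) [0.286, -0.005, 0.008, 0.076]
now carrier [-138.7  172.8] z 94.9 yaw -28.78 t 14.425 F [ 0.4  0.1 -0.4] w 0.0009
(np.float64(-101.90499250408818), np.float64(150.48306794387025), 94, np.float64(-63.02535746439056)) [0.358, 0.015, 0.008, 0.095]
```

```bash
cat >> h.py <<'E'
def lever(n):
    im=capture(n).astype(int);m=(im[...,0]>130)&(im[...,1]<70)&(im[...,2]<70)
    lab,L,st,ce=cv2.connectedComponentsWithStats(m.astype(np.uint8))
    for i in range(1,lab):
        if st[i,4]<15: continue
        q=np.argwhere(L==i)[:,::-1].astype(float);c=q.mean(0);v=np.linalg.svd(q-c,full_matrices=False)[2][0];u=(q-c)@v
        e=[w2c(ray(n,c+v*k,.086)).round(0) for k in (u.min(),u.max())]
        d=e[1]-e[0];print(n,"area",st[i,4],e,"angle",round(float(np.arctan(d[0]/d[1])),2))
E
python3 - <<'E'
from h import *
lever("scene");lever("top");lever("wrist")
E
```

```text
scene area 101 [array([-159.,  105.]), array([-116.,  174.])] angle 0.56
scene area 19 [array([-78.,  36.]), array([-85.,  45.])] angle -0.66
wrist area 932 [array([-83.,  39.]), array([-89.,  49.])] angle -0.54
wrist area 5699 [array([-112.,  180.]), array([-160.,  101.])] angle 0.55
wrist area 39 [array([-157.,   95.]), array([-162.,   93.])] angle 1.19
```

The lever follows (0.55 rad). I'll carry on through the hook's catch.

{"method": "drive_tool", "body": {
  "increments": [
    [[-1, 0.063, -0.011, 0.005, 0.019], [-1, 0.137, -0.018, 0.005, 0.038], [-1, 0.212, -0.016, 0.005, 0.057], [-1, 0.286, -0.005, 0.005, 0.076], [-1, 0.358, 0.015, 0.005, 0.095]]
  ]
}}

```text
time_s: 15.2
tcp_pos: [0.5371, -0.0358, 0.0938]
eef_rot: [-180.0, 0.0, -76.1]
contact_force: [-1.5, 2.7, 0.5]
gripper_width: 0.0004
gripper_force: 1.1
```

Run:
```python
from h import *
for c in (1.1,1.22,1.34,1.45,1.5,1.58): p=lp(c,20);plan((p[0],p[1],94,-np.degrees(c)))
lever("scene");lever("wrist")
```

```text
now carrier [-103.8  150.4] z 93.8 yaw -63.07 t 15.2 F [-1.5  2.7  0.5] w 0.0004
(np.float64(-101.90499250408818), np.float64(150.48306794387025), 94, np.float64(-63.02535746439056)) [0.006, -0.014, -0.001, -0.0]
now carrier [-103.8  150.4] z 93.8 yaw -63.07 t 15.2 F [-1.5  2.7  0.5] w 0.0004
(np.float64(-96.25776127134807), np.float64(143.52448086113674), 94, np.float64(-69.90085100596043)) [0.079, -0.03, -0.001, 0.019]
now carrier [-103.8  150.4] z 93.8 yaw -63.07 t 15.2 F [-1.5  2.7  0.5] w 0.0004
(np.float64(-91.48416915410618), np.float64(135.93989299611547), 94, np.float64(-76.77634454753031)) [0.154, -0.037, -0.001, 0.038]
now carrier [-103.8  150.4] z 93.8 yaw -63.07 t 15.2 F [-1.5  2.7  0.5] w 0.0004
(np.float64(-87.93472003264095), np.float64(128.53045921520217), 94, np.float64(-83.07888029396936)) [0.222, -0.035, -0.001, 0.056]
now carrier [-103.8  150.4] z 93.8 yaw -63.07 t 15.2 F [-1.5  2.7  0.5] w 0.0004
(np.float64(-86.59510499786214), np.float64(125.0429782521557), 94, np.float64(-85.94366926962348)) [0.253, -0.032, -0.001, 0.064]
now carrier [-103.8  150.4] z 93.8 yaw -63.07 t 15.2 F [-1.5  2.7  0.5] w 0.0004
(np.float64(-84.81897858671455), np.float64(119.3364978146206), 94, np.float64(-90.52733163067008)) [0.302, -0.024, -0.001, 0.076]
scene area 19 [array([-78.,  36.]), array([-85.,  45.])] angle -0.66
wrist area 38 [array([-79.,  46.]), array([-89.,  48.])] angle -1.37
wrist area 5887 [array([-77., 141.]), array([-159.,  101.])] angle 1.12
wrist area 38 [array([-161.,   95.]), array([-166.,   95.])] angle -1.57h.py:39: RuntimeWarning: divide by zero encountered in scalar divide
  d=e[1]-e[0];print(n,"area",st[i,4],e,"angle",round(float(np.arctan(d[0]/d[1])),2))
```

{"method": "drive_tool", "body": {
  "increments": [
    [[-1, 0.079, -0.03, 0, 0.019], [-1, 0.154, -0.037, 0, 0.038], [-1, 0.222, -0.035, 0, 0.056], [-1, 0.26, -0.032, 0, 0.066], [-1, 0.28, -0.028, 0, 0.07]]
  ]
}}

```text
time_s: 15.92
tcp_pos: [0.5481, -0.0675, 0.0936]
eef_rot: [180.0, 0.0, -101.1]
contact_force: [-1.2, 2.0, -0.0]
gripper_width: 0.0005
gripper_force: 1.0
```

{"method": "drive_tool", "body": {
  "increments": [
    [[-1, 0.01, 0, 0, 0.004], [-1, 0.02, 0, 0, 0.005], [-1, 0.02, 0, 0, 0.005]]
  ]
}}

```text
time_s: 16.3
tcp_pos: [0.5483, -0.0691, 0.0936]
eef_rot: [-180.0, 0.1, -103.0]
contact_force: [0.4, 6.4, -0.7]
gripper_width: 0.0
gripper_force: 3.3
```

Run:
```python
from h import *
p=lp(1.58,20);plan((p[0],p[1],94,-90.5))
lever("scene");lever("wrist")
```

```text
now carrier [-85.4 120.5] z 93.6 yaw -89.93 t 16.3 F [ 0.4  6.4 -0.7] w 0.0
(np.float64(-84.81897858671455), np.float64(119.3364978146206), 94, -90.5) [0.01, -0.004, -0.003, 0.002]
wrist area 6568 [array([-68., 100.]), array([-168.,  101.])] angle -1.56
```

Angle is about 1.57 with force rising, so it is reaching the stop. I'll press a touch more, then withdraw.

{"method": "drive_tool", "body": {
  "increments": [
    [[-1, 0.01, 0, 0, 0], [-1, 0.018, 0, 0, 0], [-1, 0.018, 0, 0, 0]]
  ]
}}

```text
time_s: 16.77
tcp_pos: [0.5483, -0.0697, 0.0937]
eef_rot: [-179.9, 0.2, -103.0]
contact_force: [-0.1, 15.3, 0.1]
gripper_width: 0.0005
gripper_force: 7.5
```

{"method": "drive_tool", "body": {
  "increments": [
    [[-1, -0.1, 0, 0, 0], [-1, -0.25, 0, 0, 0], [-1, -0.4, 0, -0.4, 0], [-1, -0.4, 0, -0.8, 0]]
  ]
}}

```text
time_s: 17.27
tcp_pos: [0.5585, -0.0242, 0.1904]
eef_rot: [179.9, -0.1, -103.0]
contact_force: [0.7, -0.3, -0.1]
gripper_width: 0.0003
gripper_force: 0.0
```

{"method": "drive_tool", "body": {
  "increments": [
    [[-1, -0.4, 0, 0, 0], [-1, -0.8, 0, 0, 0], [-1, -1, 0, 0, 0], [-1, -1, 0, 0, 0]]
  ]
}}

```text
time_s: 17.77
tcp_pos: [0.5856, 0.0931, 0.1892]
eef_rot: [180.0, -0.0, -102.9]
contact_force: [-0.4, -0.2, 0.3]
gripper_width: 0.0006
gripper_force: 0.0
```

{"method": "drive_tool", "body": {
  "increments": [
    [[-1, -0.4, 0, 0, 0], [-1, -0.8, 0, 0, 0], [-1, -1, 0, 0, 0], [-1, -1, 0, 0, 0]]
  ]
}}

```text
time_s: 18.27
tcp_pos: [0.6126, 0.209, 0.1889]
eef_rot: [180.0, -0.1, -103.0]
contact_force: [0.5, -0.1, 0.0]
gripper_width: 0.0003
gripper_force: 0.0
```

Run:
```python
from h import *
plan()
lever("scene");lever("top")
cv2.imwrite("pics/c7.png",np.hstack([cv2.resize(capture("scene")[175:320,165:400,::-1],(405,250),interpolation=3),cv2.resize(capture("top")[150:315,240:500,::-1],(394,250),interpolation=3)]))
```

```text
now carrier [-85.6 405.9] z 188.9 yaw -89.94 t 18.275 F [ 0.5 -0.1  0. ] w 0.0003
scene area 150 [array([-158.,  102.]), array([-71.,  97.])] angle -1.51
scene area 19 [array([-78.,  36.]), array([-85.,  45.])] angle -0.66
top area 97 [array([-72.,  97.]), array([-142.,  105.])] angle -1.46
```

View pics/c7.png

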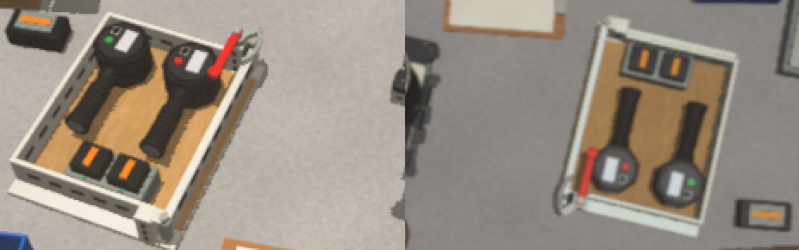

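The gate is drawn shut, with the red lever along it over the stud end. The unit is inside with its grip along +x, and the neighbours have not moved. The stop was felt at 15 N. Handing in.

```bash
python3 -c "
from plant import job
print(job.close_job())"
```

```text
the job is handed in; nothing more can be done
None
```

The job is handed in: the last pictures show the marking unit inside with its grip along the front and the gate shut; I turned the cam lever until it met its stop, and the neighbours look unmoved.

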